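# Change over the supply and start the practice circuit

## Task

On the practice board, push the lever of the changeover switch all the way over: past its first notch to the second stop, at the far end of its swing. Then, with the lever there, press the larger of the two buttons on the push-button station fully in and let it come back up. Only push with the fingertips: do not grip or force the lever, do not lift or shift the station, leave the smaller button alone and do not disturb the other things on the board.

Things in the scene. Friction and masses are not known exactly. Their poses are not given: they have to be found in the camera images.
- switch: Changeover switch fixed to the board: white box 150 (its x) by 90 (its y) by 50 mm high, grey top plate to 53 mm; a black paddle lever stands out of a slot along x. Origin: centre of the underside. +x points level along the lever's throw, from the off stop to the second stop. Lever pivot 45 mm above the origin, axis along y. More than 35 N on it counts as forcing.
- lever (a joint): Lever angle, rad. 0: off, leaning 0.55 rad from upright to the switch's -x (starts here or within 0.1); 0.55: first notch, upright; 1.1: second stop, end of swing, leaning 0.55 rad to +x. Spring detents hold it in all three: about 5 N on the paddle (6 N at most) carries it over the humps near 0.28 and 0.83; short of a hump it springs back, past it it snaps on by itself.
- lever_tip (a point): Middle of the lever's top end, 100 mm from the pivot. The black paddle is the last 60 mm of the lever: 34 mm wide (switch's y), 14 mm thick; below it a steel stem. The tip is about 130 mm above the board at both ends of the swing, 145 mm when upright.
- station: Push-button station, a loose white box weighing about 0.7 kg that stands on the board: 85 mm (its x) by 140 mm (its y) by 50 mm high, with two black push buttons in grey housings on top, a larger one and a smaller one 68 mm apart along its y. Origin at the centre of its underside, z up.
- start (a joint): Travel of the larger button in m: 0 up, 0.006 fully in. Spring-loaded, about 5 N fully in. Counts as pressed from 0.0045.
- start_top (a point): Centre of the top face of the larger button (36 mm across), which is pressed straight down; on the station's +y half.
- test (a joint): Travel of the smaller button (20 mm across, on the station's -y half) in m: 0 up, 0.006 fully in. Must not be pressed.
- junction: Bystander: loose round grey junction box, 66 mm across, 34 mm high. Origin at the centre of its underside.
- meter: Bystander: loose orange multimeter lying face up, 85 by 170 by 38 mm (about 50 mm over the dial). Origin at the centre of its underside.
- driver: Bystander: loose screwdriver 190 mm long lying on the board, along its x. Origin at its underside.
- backbox: Bystander: loose empty white back box, 146 by 86 by 40 mm, open at the top. Origin at the centre of its underside.
Not all that is in view belongs to the job. Leave any blue look-alike of the station alone.

How it is judged:
By the outcome, as a careful person would: the job done as asked, in the order asked, and still so for the second after the job is handed in, with the robot touching nothing.
It also fails if it takes over 64 s, if anything falls off the work surface, if the arm or the gripper's body presses on something with over 40 N, if the wrist force passes 120 N, or if a joint passes its speed limit or range.

## Robot

A 6-joint arm with a two-finger parallel gripper is mounted at the origin on the work surface. World frame = base frame: x ahead of the robot, y to its left, z up, the work surface at z = 0. Lengths are in m, angles in rad, forces in N, time in s.
With the tool pointing down it reaches from about 0.25 to 0.725 m from the base axis. Payload 9.7 kg.
Tool frame: the origin (TCP) lies midway between the tips of the shut fingers; the grasp point (between the pads) lies 19 mm behind it; z points along the fingers, y is the line along which they close (so a half turn about z gives the same grasp; the last joint's range is limited). The gripper opens to 85 mm and grips with 20 to 120 N. Pads are 22 mm wide; open, the fingers measure 114 mm over their backs; the gripper's body (76 mm by 85 mm) begins 54 mm behind the grasp point. The pads swing forward as they close: fully open they stand 13 mm farther back than shut.
Start: joints at [1.35, 0.087, 0.176, 1.66, 0, 1.571], TCP at [0.12, 0.537, 0.231] pointing down, gripper open.
Joint ranges: [-3.13, 3.13], [-0.85, 1.81], [-1.15, 1.24], [-2.2, 2.28], [-1.44, 1.52], [-3.14, 3.14]. Speed limits (rad/s): [2.22, 2.22, 2.57, 3.14, 3.14, 3.14].

## Interface

Orientations are given as [roll, pitch, yaw] about the fixed x, y, z axes, in that order (R = Rz(yaw) Ry(pitch) Rx(roll)).
In Python, from plant import ctrl gives the robot as it stands.
- The arm moves only by the tool jog_arm, never from a script. Its argument "commands" is a list of rows, each a list of 4 numbers: the shift along the tool's x, y, z in mm, then the turn about the tool's z in rad. A call has 1 to 10 rows; each row shifts and turns the commanded pose from where the row before left it, along the tool's axes as they then stand; what a row does not reach is not made up. A row lasts 1/12 s, in which the tool goes at most 41.7 mm and 7.16 degrees, less where a joint would pass 70% of its speed; a pose out of reach is approached as far as the arm can. A call with a gripper value outside its range is refused whole. "hand" is the opening, from -1 (shut) to 1 (fully open), set as the call begins (left out, the last holds). The fingers move at their own pace and stop on an object; "force" is the grip in N (left out, the last holds). Time passes only in rows, so rows that do not move let the fingers close. It gives the time, the measured TCP pose, the force, the opening and the grip force at its end, in the units of the state.
- ctrl.read_state(): the state, without advancing time (a new reading comes with each control period).
- ctrl.read_camera(name): name is "scene" or "top" or "wrist"; returns (picture, depth): 420x560x3 uint8, blue, green, red; 420x560 float32, m along the optical axis (not along the pixel's ray), 0 where there is no reading.
- ctrl.camera_info(name): a dict with "camera_matrix" (3x3 intrinsics, pixels), "D" ([k1, k2, p1, p2, k3] as OpenCV has them; the pictures are not rectified), "eye" and "attitude" of the camera in the world. Camera axes: x right, y up, looking along -z (the intrinsics and any distortion apply to the point x, -y, -z); pixel columns grow to the right and rows downward; lengths in m; the calibration is good to about 2 mm. A picture is of the moment at which its call begins: read the wrist's pose just before it. camera_info takes no time and is no camera call; for the wrist camera it gives the pose at the moment of the call.
- ctrl.finish_job(): hands the job in; it is judged then, once.
The state is a dict: "time_s": time; "joints": joint angles; "qvel": joint speeds; "effort": joint torques, N m; "tool_pos": TCP position; "orientation": TCP orientation; "contact_force": force on the tool from outside, world axes, zero at the start; "ft_torque": the same for the moment, N m; "width": finger opening in m; "gripper_force": force on a finger pad.
Only numpy, scipy, OpenCV 4.12 (cv2) and the standard library are available. Lean on these libraries where they do the work, as an engineer would, in place of code of your own. Each camera call takes 0.05 s, during which the arm holds its last target. There are 200 camera calls.

## Working session

There is one attempt and no reset: what is moved stays moved. The work goes in short steps, Python scripts to look and compute and a tool call to move; the robot and the scene stay as the last step left them, time stands still between calls to the robot, and variables do not carry over. Pictures are saved under pics/ and viewed, at most 10 in all, crops included, and the job is handed in when it is done.

Besides the shell and the picture viewer there is one more tool, called as name(argument=value, ...), one argument or row to a line, values as JSON. jog_arm: Moves the arm, as the interface text tells. Its arguments: {"type":"object","properties":{"commands":{"type":"array"},"hand":{"type":"number"},"force":{"type":"number"}},"required":["commands"]}

```bash
mkdir -p pics; cat > h.py <<'E'
import numpy as np, cv2
from plant import ctrl
from scipy.spatial.transform import Rotation as R
def grab(n):
    i=ctrl.camera_info(n); p,d=ctrl.read_camera(n); return p,d,i
def rot(i):
    a=np.array(i["attitude"],float)
    return a if a.shape==(3,3) else (R.from_euler('xyz',a).as_matrix() if a.size==3 else R.from_quat(a).as_matrix())
def rays(i,uv):
    n=cv2.undistortPoints(np.array(uv,float).reshape(-1,1,2),np.array(i["camera_matrix"],float),np.array(i["D"],float)).reshape(-1,2)
    return np.c_[n[:,0],-n[:,1],-np.ones(len(n))]@rot(i).T
def onplane(i,uv,z):
    r=rays(i,uv); e=np.array(i["eye"]); return e+r*((z-e[2])/r[:,2])[:,None]
def bydepth(i,uv,d):
    r=rays(i,uv); return np.array(i["eye"])+r*np.array([d[int(v),int(u)] for u,v in uv])[:,None]
E
python3 - <<'E'
from h import *
for n in("top","scene"):
    p,d,i=grab(n); cv2.imwrite(f"pics/{n}0.png",p); np.save(f"pics/{n}0.npy",d); print(n,i)
print(ctrl.read_state())
E
```

```text
top {'camera_matrix': array([[493.90032161,   0.        , 286.19839172],
       [  0.        , 493.90032161, 208.18431409],
       [  0.        ,   0.        ,   1.        ]]), 'D': array([-0.04528756,  0.        ,  0.        ,  0.        ,  0.        ]), 'eye': array([0.34317313, 0.01651999, 1.62688961]), 'attitude': array([ 0.17600322, -0.00593506, -1.58140449])}
scene {'camera_matrix': array([[386.46032695,   0.        , 286.25336305],
       [  0.        , 386.46032695, 212.03611774],
       [  0.        ,   0.        ,   1.        ]]), 'D': array([-0.06953985,  0.        ,  0.        ,  0.        ,  0.        ]), 'eye': array([0.90248584, 0.55285097, 1.13609665]), 'attitude': array([ 0.54795483, -0.00949673,  2.67442819])}
{'time_s': 0.1, 'joints': array([1.34996899e+00, 8.74087651e-02, 1.75217050e-01, 1.65975278e+00,
       4.44047610e-06, 1.57081776e+00]), 'qvel': array([-1.35084403e-03, -2.13658776e-03,  3.34976715e-03,  7.23453318e-05,
        4.41438300e-04,  2.65855799e-04]), 'effort': array([ 7.09260003e-04, -5.21563911e+01,  4.65654552e+01,  1.60683214e-02,
        5.82397362e-06, -4.71267015e-06]), 'tool_pos': array([0.12042883, 0.53646505, 0.2306538 ]), 'orientation': array([-3.14044449e+00, -4.41585898e-06,  2.92074387e+00]), 'contact_force': array([-0.51533776,  0.62807955, -0.32710132]), 'ft_torque': array([-0.00987278, -0.02269223,  0.02876571]), 'gripper_force': 0.0, 'width': 0.08548970609145251}
```

View pics/top0.png

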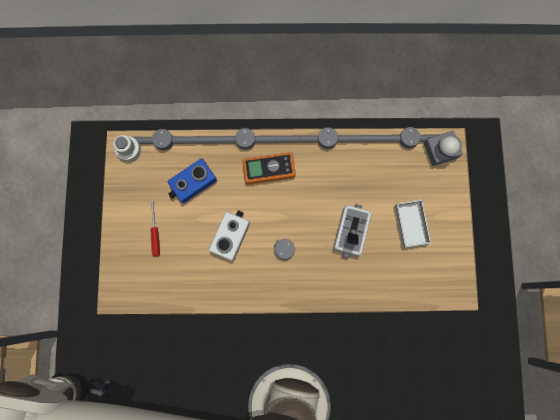

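View pics/scene0.png

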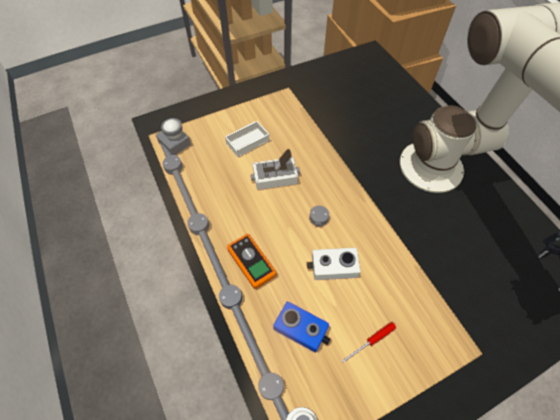

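The top view shows three things that matter:
- The white station is at about (230,237), with its larger button near (224,245) and smaller one near (233,225).
- A blue look-alike is at (192,181). The description says a white box, so the white one is meant.
- The switch is at (352,231), with its lever seemingly leaning towards the robot.

I'll enlarge to confirm.

```bash
python3 - <<'E'
from h import *
p=cv2.imread("pics/top0.png"); s=cv2.imread("pics/scene0.png")
a=cv2.resize(p[195:275,195:275],(400,400),interpolation=2); b=cv2.resize(p[195:275,312:392],(400,400),interpolation=2)
cv2.imwrite("pics/crop1.png",np.hstack([a,b]))
d=np.load("pics/top0.npy"); i=ctrl.camera_info("top")
hsv=cv2.cvtColor(p,cv2.COLOR_BGR2HSV)
# body by height from depth
v,u=np.mgrid[0:420,0:560]; uv=np.c_[u.ravel(),v.ravel()]
P=(np.array(i["eye"])+rays(i,uv)*d.ravel()[:,None]).reshape(420,560,3); np.save("pics/P.npy",P)
for n,(u0,u1,v0,v1) in dict(station=(200,262,200,270),switch=(325,380,195,270)).items():
    Q=P[v0:v1,u0:u1].reshape(-1,3); 
    m=(np.abs(Q[:,2]-.051)<.006); r=cv2.minAreaRect(Q[m,:2].astype(np.float32)*1000); print(n,m.sum(),np.median(Q[m],0),r)
    hi=Q[Q[:,2]>.063]; print(len(hi),hi[:,2].max(), hi[hi[:,2]>hi[:,2].max()-.012].mean(0))
    if n=="switch": print(np.round(hi[np.argsort(hi[:,2])][::3],3))
E
```

```text
station 764 [0.54033319 0.18555837 0.05006285] ((535.713134765625, 189.71205139160156), (85.51892852783203, 139.33843994140625), 66.60224914550781)
201 1.6268896122487682 [0.34317313 0.01651999 1.62688961]
switch 966 [ 0.55580245 -0.21072187  0.05128728] ((550.2556762695312, -210.52593994140625), (89.91900634765625, 150.28610229492188), 74.1053237915039)
146 1.6268896122487682 [0.34317313 0.01651999 1.62688961]
[[ 0.541 -0.24   0.064]
 [ 0.541 -0.201  0.069]
 [ 0.541 -0.204  0.074]
 [ 0.537 -0.209  0.078]
 [ 0.536 -0.199  0.083]
 [ 0.536 -0.202  0.086]
 [ 0.529 -0.217  0.09 ]
 [ 0.525 -0.219  0.094]
 [ 0.528 -0.188  0.096]
 [ 0.531 -0.197  0.097]
 [ 0.528 -0.212  0.1  ]
 [ 0.528 -0.199  0.101]
 [ 0.521 -0.214  0.103]
 [ 0.527 -0.202  0.106]
 [ 0.517 -0.214  0.107]
 [ 0.524 -0.201  0.109]
 [ 0.527 -0.192  0.11 ]
 [ 0.514 -0.216  0.112]
 [ 0.52  -0.201  0.112]
 [ 0.52  -0.197  0.114]
 [ 0.52  -0.194  0.116]
 [ 0.501 -0.19   0.12 ]
 [ 0.516 -0.19   0.121]
 [ 0.516 -0.196  0.122]
 [ 0.5   -0.186  0.123]
 [ 0.513 -0.183  0.124]
 [ 0.519 -0.187  0.125]
 [ 0.512 -0.195  0.126]
 [ 0.503 -0.186  0.127]
 [ 0.497 -0.204  0.127]
 [ 0.497 -0.21   0.128]
 [ 0.497 -0.198  0.128]
 [ 0.506 -0.201  0.129]
 [ 0.509 -0.21   0.129]
 [ 0.509 -0.204  0.13 ]
 [ 0.506 -0.185  0.131]
 [ 0.509 -0.192  0.131]
 [ 0.496 -0.2    0.132]
 [ 0.506 -0.197  0.132]
 [ 0.499 -0.197  0.133]
 [ 0.505 -0.194  0.133]
 [ 0.508 -0.188  0.135]
 [ 0.496 -0.212  0.137]
 [ 0.343  0.017  1.627]
 [ 0.343  0.017  1.627]
 [ 0.343  0.017  1.627]
 [ 0.343  0.017  1.627]
 [ 0.343  0.017  1.627]
 [ 0.343  0.017  1.627]]
```

View pics/crop1.png

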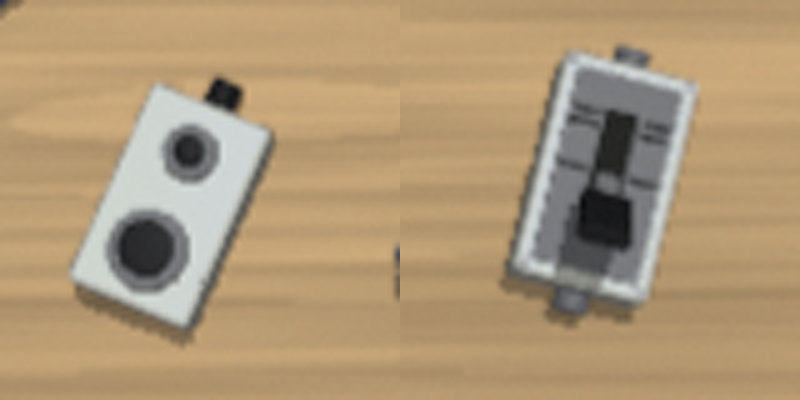

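The crop confirms it: the white station's larger button is at the lower left (crop 147,247) and the smaller at the upper right (190,150). The lever tip is at crop (605,220), leaning towards the robot. The measured box sizes match (85×139 and 150×90 mm). The expected off-stop tip (0.500, -0.196, 0.130) also matches the depth readings.

The plan is to shut the hand and turn to yaw 1.293, so that tool +y is the throw direction.

jog_arm(
  commands=[
    [0,0,0,0.12],
    [0,0,0,0.12],
    [0,0,0,0.12],
    [0,0,0,0.12],
    [0,0,0,0.12],
    [0,0,0,0.12],
    [0,0,0,0.12],
    [0,0,0,0.12],
    [0,0,0,0.12],
    [0,0,0,0.12],
  ],
  hand=-1,
)

```text
time_s: 0.93
tool_pos: [0.1204, 0.5365, 0.2308]
orientation: [-3.141, 0.001, 1.715]
contact_force: [-1.2, -0.7, -1.0]
width: 0.0002
gripper_force: 0.0
```

jog_arm(
  commands=[
    [0,0,0,0.12],
    [0,0,0,0.12],
    [0,0,0,0.12],
    [0,0,0,0.067],
    [0,0,0,0],
  ],
)

```text
time_s: 1.35
tool_pos: [0.1364, 0.5324, 0.2309]
orientation: [-3.13, 0.001, 1.315]
contact_force: [-0.3, -0.2, 0.7]
width: 0.0
gripper_force: 0.0
```

```bash
cat > go.py <<'E'
from h import *
import sys
# shift to world target in tool axes, mm
def go(t):
    s=ctrl.read_state(); M=R.from_euler('xyz',s["orientation"]).as_matrix()
    print(np.round(s["tool_pos"],4),np.round(s["orientation"],3),"F",np.round(s["contact_force"],1),"t",round(s["time_s"],2),"w",round(s["width"],4),"shift",np.round(M.T@(np.array(t)-s["tool_pos"])*1000,1))
if __name__=="__main__": go([float(x) for x in sys.argv[1:4]])
E
python3 go.py .456 -.184 .231
python3 - <<'E'
from h import *
# buttons in top view: dark blobs near station
p=cv2.imread("pics/top0.png"); i=ctrl.camera_info("top"); P=np.load("pics/P.npy")
g=cv2.cvtColor(p,cv2.COLOR_BGR2GRAY)
k=cv2.resize(g[200:270,205:255],None,fx=8,fy=8,interpolation=2); m=(k<75).astype(np.uint8)
n,l,s,c=cv2.connectedComponentsWithStats(m)
for a,b in zip(s[1:],c[1:]):
    if a[4]>600:
        uv=[(b[0]+.5)/8-.5+205,(b[1]+.5)/8-.5+200]; print(a/8,uv,onplane(i,[uv],.065), P[int(uv[1]+.5),int(uv[0]+.5)])
E
```

```text
[0.1364 0.5324 0.2309] [-3.130e+00  1.000e-03  1.315e+00] F [-0.3 -0.2  0.7] t 1.35 w 0.0 shift [-612.1  490.6   -5.1]
[ 31.25   10.875   7.      6.125 224.625] [np.float64(239.3609140233723), np.float64(213.491826655537)] [[0.60499129 0.1546159  0.065     ]] [0.61138699 0.15831284 0.03662313]
[ 24.75   22.      6.      6.375 244.25 ] [np.float64(232.24059621289663), np.float64(224.75166325486182)] [[0.56875868 0.17714423 0.065     ]] [0.56813343 0.17802683 0.06383148]
[ 13.5    39.     11.125  11.375 786.25 ] [np.float64(223.57321144674086), np.float64(244.21651430842607)] [[0.50666891 0.20414804 0.065     ]] [0.50591888 0.20118213 0.07857264]
```

jog_arm(
  commands=[
    [-25,20,0,0],
    [-25,20,0,0],
    [-25,20,0,0],
    [-25,20,0,0],
    [-25,20,0,0],
    [-25,20,0,0],
    [-25,20,0,0],
    [-25,20,0,0],
    [-25,20,0,0],
    [-25,20,0,0],
  ],
)

```text
time_s: 2.18
tool_pos: [0.2661, 0.2393, 0.2289]
orientation: [-3.13, 0.0, 1.318]
contact_force: [0.8, -1.2, -0.0]
width: -0.0002
gripper_force: 0.0
```

jog_arm(
  commands=[
    [-25,20,0,0],
    [-25,20,0,0],
    [-25,20,0,0],
    [-25,20,0,0],
    [-25,20,0,0],
    [-25,20,0,0],
    [-25,20,0,0],
    [-25,20,0,0],
    [-25,20,0,0],
    [0,0,0,0],
  ],
)

```text
time_s: 3.02
tool_pos: [0.3851, -0.026, 0.2263]
orientation: [-3.13, 0.001, 1.314]
contact_force: [0.1, -0.5, 0.0]
width: 0.0
gripper_force: 0.0
```

```bash
python3 go.py .456 -.184 .231; python3 -c "
from h import *
print(ctrl.read_state()['joints'])"
```

```text
[ 0.3851 -0.026   0.2263] [-3.130e+00  1.000e-03  1.314e+00] F [ 0.1 -0.5  0. ] t 3.02 w 0.0 shift [-134.8  108.6   -5.8]
[-6.79171051e-02 -2.91199472e-01 -1.80588350e-01  1.69307744e+00
  8.31985424e-04  1.75996131e+00]
```

jog_arm(
  commands=[
    [-25,20,0,0],
    [-25,20,0,0],
    [-25,20,0,0],
    [-25,20,0,0],
    [-25,20,0,0],
    [-10,8,0,0],
    [0,0,0,0.021],
    [0,0,0,0],
  ],
)

```text
time_s: 3.68
tool_pos: [0.4544, -0.1797, 0.2253]
orientation: [-3.129, -0.0, 1.294]
contact_force: [-0.5, 0.3, -0.8]
width: 0.0004
gripper_force: 0.0
```

```bash
python3 go.py .456 -.184 .105; python3 - <<'E'
from h import *
p,d,i=grab("wrist"); cv2.imwrite("pics/w1.png",p); np.save("pics/w1.npy",d)
E
```

```text
[ 0.4544 -0.1797  0.2253] [-3.129 -0.     1.294] F [-0.5  0.3 -0.8] t 3.68 w 0.0004 shift [ -3.7   4.3 120.3]
```

View pics/w1.png

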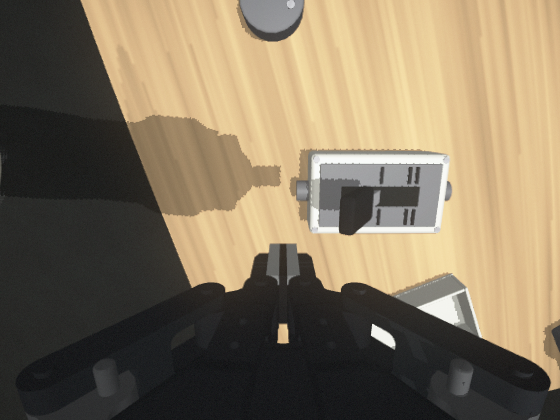

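The fingertips at (283,250) are to the left of the black lever at (357,210), in line with the throw. I'll descend beside it.

jog_arm(
  commands=[
    [-4,2,24,0],
    [0,0,24,0],
    [0,0,24,0],
    [0,0,24,0],
    [0,0,24,0],
    [0,0,0,0],
  ],
)

```text
time_s: 4.23
tool_pos: [0.4519, -0.1818, 0.1018]
orientation: [-3.124, -0.0, 1.298]
contact_force: [-0.6, -0.3, -0.1]
width: 0.0002
gripper_force: 0.0
```

jog_arm(
  commands=[
    [0,4,0,0],
    [0,4,0,0],
    [0,4,0,0],
    [0,4,0,0],
    [0,4,0,0],
    [0,4,0,0],
    [0,0,0,0],
  ],
)

```text
time_s: 4.82
tool_pos: [0.4781, -0.1909, 0.1056]
orientation: [-3.131, 0.0, 1.296]
contact_force: [0.4, 0.1, 0.1]
width: 0.0001
gripper_force: 0.0
```

```bash
python3 go.py .550 -.2105 .105
```

```text
[ 0.4781 -0.1909  0.1056] [-3.131  0.     1.296] F [0.4 0.1 0.1] t 4.82 w 0.0001 shift [ 0.6 74.5 -0.2]
```

jog_arm(
  commands=[
    [0,4,0,0],
    [0,4,0,0],
    [0,4,0,0],
    [0,4,0,0],
    [0,4,0,0],
  ],
)

```text
time_s: 5.23
tool_pos: [0.4955, -0.1959, 0.1059]
orientation: [-3.128, 0.0, 1.296]
contact_force: [-10.7, 3.4, 9.7]
width: 0.0001
gripper_force: 5.3
```

jog_arm(
  commands=[
    [0,4,0,0],
    [0,4,0,0],
    [0,4,0,0],
    [0,4,0,0],
  ],
)

```text
time_s: 5.57
tool_pos: [0.5124, -0.2006, 0.1051]
orientation: [-3.131, 0.0, 1.296]
contact_force: [0.4, -0.1, -0.6]
width: -0.0004
gripper_force: 0.0
```

jog_arm(
  commands=[
    [0,4,0,0],
    [0,4,0,0],
    [0,4,0,0],
    [0,4,0,0],
  ],
)

```text
time_s: 5.9
tool_pos: [0.5277, -0.2048, 0.1048]
orientation: [-3.13, 0.0, 1.296]
contact_force: [-3.5, 1.2, 1.7]
width: 0.0003
gripper_force: 2.0
```

jog_arm(
  commands=[
    [0,4,0,0],
    [0,4,0,0],
    [0,4,0,0],
    [0,4,0,0],
  ],
)

```text
time_s: 6.23
tool_pos: [0.5427, -0.209, 0.1046]
orientation: [-3.129, 0.0, 1.296]
contact_force: [-4.8, 1.7, 2.2]
width: 0.0002
gripper_force: 1.8
```

```bash
python3 go.py .550 -.2105 .105; python3 - <<'E'
from h import *
p,d,i=grab("wrist"); cv2.imwrite("pics/w2.png",p)
E
```

```text
[ 0.5427 -0.209   0.1046] [-3.129  0.     1.296] F [-4.8  1.7  2.2] t 6.23 w 0.0002 shift [ 0.6  7.4 -0.4]
```

View pics/w2.png

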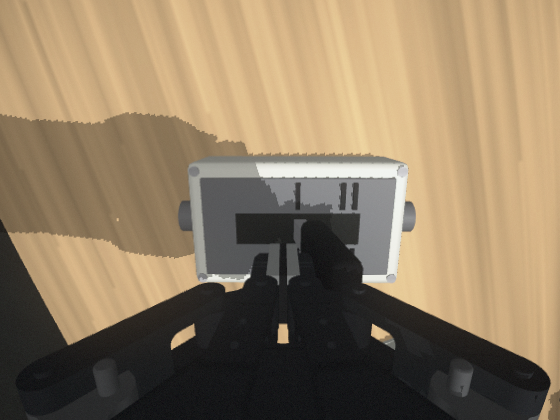

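The lever stands at (325,250), past upright and still in contact. I'll go on gently over the second hump.

jog_arm(
  commands=[
    [0,3,0,0],
    [0,3,0,0],
  ],
)

```text
time_s: 6.45
tool_pos: [0.5481, -0.2105, 0.1042]
orientation: [-3.129, 0.0, 1.296]
contact_force: [-4.7, 1.2, -1.3]
width: 0.0003
gripper_force: 1.9
```

jog_arm(
  commands=[
    [0,3,0,0],
    [0,3,0,0],
  ],
)

```text
time_s: 6.62
tool_pos: [0.5548, -0.2125, 0.1044]
orientation: [-3.131, 0.0, 1.296]
contact_force: [0.3, 0.2, 0.3]
width: 0.0005
gripper_force: 0.0
```

jog_arm(
  commands=[
    [0,2,0,0],
    [0,0,0,0],
  ],
)

```text
time_s: 6.78
tool_pos: [0.557, -0.2131, 0.1047]
orientation: [-3.131, 0.0, 1.296]
contact_force: [-0.1, 0.5, 0.2]
width: 0.0004
gripper_force: 0.0
```

The lever snapped over and contact is lost. Next I'll back off, go up, and move over to the station.

jog_arm(
  commands=[
    [0,-15,0,0],
    [0,-10,-20,0],
    [0,0,-35,0],
    [0,0,-35,0],
    [0,0,-30,0],
    [0,0,0,0],
  ],
)

```text
time_s: 7.28
tool_pos: [0.5351, -0.207, 0.232]
orientation: [-3.14, 0.001, 1.296]
contact_force: [1.0, -0.6, 1.3]
width: 0.0
gripper_force: 0.0
```

```bash
python3 go.py .505 .203 .2
```

```text
[ 0.5351 -0.207   0.232 ] [-3.140e+00  1.000e-03  1.296e+00] F [ 1.  -0.6  1.3] t 7.28 w 0.0 shift [ 386.6 -140.    31.7]
```

jog_arm(
  commands=[
    [34,-14,0,0],
    [34,-14,0,0],
    [34,-14,0,0],
    [34,-14,0,0],
    [34,-14,0,0],
    [34,-14,0,0],
    [34,-14,0,0],
    [34,-14,0,0],
    [34,-14,0,0],
    [0,0,0,0],
  ],
)

```text
time_s: 8.12
tool_pos: [0.4944, 0.1273, 0.2264]
orientation: [-3.131, -0.002, 1.301]
contact_force: [-0.0, -0.3, -0.0]
width: -0.0002
gripper_force: 0.0
```

```bash
python3 go.py .505 .203 .2; python3 - <<'E'
from h import *
p,d,i=grab("wrist"); t,td,ti=grab("top")
g=cv2.cvtColor(p,cv2.COLOR_BGR2GRAY)
cv2.imwrite("pics/w3.png",np.hstack([cv2.resize(p,(480,360)),cv2.resize(t[195:275,320:384],(288,360),interpolation=2)]))
e=np.array(i["eye"])
for nm,c in dict(L=[.505,.203,.076],S=[.567,.176,.064]).items():
    q=(np.array(c)-e)@rot(i); q=q/-q[2]; uv,_=cv2.projectPoints(np.array([[[q[0],-q[1],1.]]]),np.zeros(3),np.zeros(3),i["camera_matrix"],i["D"]); print(nm,uv.ravel())
m=(g<60).astype(np.uint8); n,l,s,c=cv2.connectedComponentsWithStats(m)
for a,b in zip(s[1:],c[1:]):
    if 150<a[4]<20000 : print(a,b,onplane(i,[b],.065),bydepth(i,[b],d))
v,u=np.mgrid[195:275,320:384]; Q=bydepth(ti,np.c_[u.ravel(),v.ravel()],td)
h=Q[(Q[:,2]>.115)&(Q[:,2]<.16)]; print("lever",len(h),h.mean(0),h.max(0),"expect tip",[.55+.0523*.962,-.2105-.0523*.274,.13])
E
```

```text
[0.4944 0.1273 0.2264] [-3.131e+00 -2.000e-03  1.301e+00] F [-0.  -0.3 -0. ] t 8.12 w -0.0002 shift [75.7 -9.7 26.6]
L [273.49066313 117.15086731]
S [342.02297002 127.68192459]
[ 423    0   63   38 1286] [456.35692068  15.86236392] [[0.69178246 0.24694187 0.065     ]] [[0.71293912 0.25370331 0.02878883]]
[258 100  36  37 307] [268.38762215 117.84039088] [[0.49967934 0.20419472 0.065     ]] [[0.49998914 0.20389414 0.07151555]]
[ 487  111   73  139 4144] [526.65854247 185.54343629] [[0.74350698 0.06852977 0.065     ]] [[0.75816176 0.06075812 0.04557359]]
lever 78 [ 0.59390343 -0.22244669  0.12655535] [ 0.60530259 -0.20530471  0.13820858] expect tip [0.6003126000000001, -0.22483019999999998, 0.13]
```

View pics/w3.png

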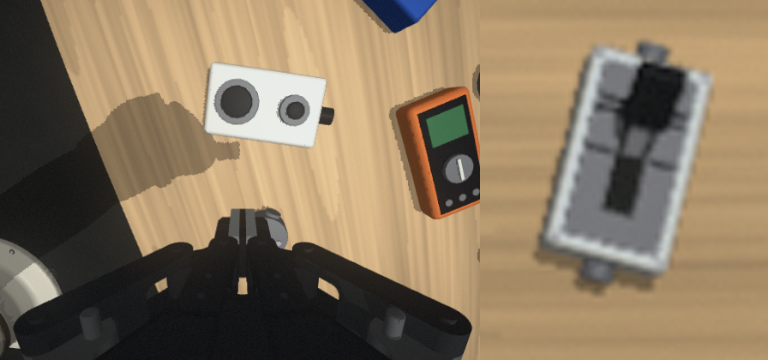

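The lever is at the second stop: its measured tip is (0.594, -0.222, 0.127), against an expected (0.600, -0.225, 0.130). In the wrist view the large button is at display (237,101), which agrees with the prediction to about 2 mm. The small one is at (295,110).

I'll move over the large button and descend.

jog_arm(
  commands=[
    [25,-3,0,0],
    [25,-3,0,0],
    [25,-3,0,0],
    [0,0,0,0],
  ],
)

```text
time_s: 8.55
tool_pos: [0.5076, 0.1988, 0.2258]
orientation: [-3.13, -0.0, 1.297]
contact_force: [0.7, 0.9, 0.1]
width: -0.0002
gripper_force: 0.0
```

jog_arm(
  commands=[
    [0,0,26,0],
    [0,0,26,0],
    [0,0,26,0],
    [0,0,26,0],
    [0,0,22,0],
    [0,0,0,0],
  ],
)

```text
time_s: 9.05
tool_pos: [0.5037, 0.1951, 0.0958]
orientation: [-3.125, 0.004, 1.295]
contact_force: [-1.1, -0.9, -0.8]
width: 0.0001
gripper_force: 0.0
```

```bash
python3 go.py .506 .203 .095
```

```text
[0.5037 0.1951 0.0958] [-3.125  0.004  1.295] F [-1.1 -0.9 -0.8] t 9.05 w 0.0001 shift [8.3 0.1 0.8]
```

jog_arm(
  commands=[
    [8,0,0,0],
    [0,0,4,0],
    [0,0,4,0],
    [0,0,3,0],
    [0,0,0,0],
  ],
)

```text
time_s: 9.47
tool_pos: [0.5076, 0.205, 0.0893]
orientation: [-3.13, 0.0, 1.296]
contact_force: [0.0, 0.5, 0.1]
width: 0.0002
gripper_force: 0.0
```

jog_arm(
  commands=[
    [0,0,2,0],
    [0,0,2,0],
    [0,0,0,0],
  ],
)

```text
time_s: 9.72
tool_pos: [0.5072, 0.205, 0.085]
orientation: [-3.13, 0.001, 1.296]
contact_force: [0.1, -0.3, -0.2]
width: -0.0002
gripper_force: 0.0
```

jog_arm(
  commands=[
    [-2,-1,0,0],
    [0,0,2,0],
    [0,0,2,0],
    [0,0,2,0],
    [0,0,0,0],
  ],
)

```text
time_s: 10.13
tool_pos: [0.5055, 0.2033, 0.0787]
orientation: [-3.13, 0.001, 1.296]
contact_force: [0.5, -0.2, 0.8]
width: -0.0001
gripper_force: 0.0
```

jog_arm(
  commands=[
    [0,0,2,0],
    [0,0,2,0],
    [0,0,0,0],
  ],
)

```text
time_s: 10.38
tool_pos: [0.5056, 0.2033, 0.0748]
orientation: [-3.13, 0.001, 1.296]
contact_force: [-0.0, -0.1, -0.3]
width: 0.0003
gripper_force: 0.0
```

jog_arm(
  commands=[
    [0,0,2,0],
    [0,0,2,0],
    [0,0,0,0],
  ],
)

```text
time_s: 10.63
tool_pos: [0.5058, 0.2035, 0.0711]
orientation: [-3.13, 0.0, 1.296]
contact_force: [0.1, -0.7, 1.8]
width: -0.0
gripper_force: 1.0
```

jog_arm(
  commands=[
    [0,0,2,0],
    [0,0,0,0],
  ],
)

```text
time_s: 10.8
tool_pos: [0.5058, 0.2034, 0.0693]
orientation: [-3.131, 0.0, 1.296]
contact_force: [0.4, 0.2, 3.3]
width: -0.0003
gripper_force: 1.5
```

jog_arm(
  commands=[
    [0,0,2,0],
    [0,0,0,0],
  ],
)

```text
time_s: 10.97
tool_pos: [0.5058, 0.2035, 0.0673]
orientation: [-3.131, 0.0, 1.296]
contact_force: [-0.2, -1.0, 3.7]
width: 0.0001
gripper_force: 2.1
```

jog_arm(
  commands=[
    [0,0,1,0],
    [0,0,0,0],
  ],
)

```text
time_s: 11.13
tool_pos: [0.5058, 0.2035, 0.0664]
orientation: [-3.131, 0.0, 1.296]
contact_force: [0.4, -0.5, 5.2]
width: -0.0
gripper_force: 2.3
```

jog_arm(
  commands=[
    [0,0,1,0],
    [0,0,0,0],
  ],
)

```text
time_s: 11.3
tool_pos: [0.5059, 0.2035, 0.066]
orientation: [-3.131, -0.0, 1.296]
contact_force: [-1.6, -0.8, 8.1]
width: -0.0005
gripper_force: 3.9
```

jog_arm(
  commands=[
    [0,0,0.5,0],
    [0,0,0,0],
    [0,0,0,0],
  ],
)

```text
time_s: 11.55
tool_pos: [0.5059, 0.2035, 0.066]
orientation: [-3.131, -0.0, 1.296]
contact_force: [-2.9, -1.3, 11.1]
width: 0.0001
gripper_force: 6.0
```

jog_arm(
  commands=[
    [0,0,-4,0],
    [0,0,-6,0],
    [0,0,-30,0],
    [0,0,-35,0],
    [0,0,-35,0],
    [-30,0,-20,0],
    [-30,0,0,0],
    [-30,0,0,0],
    [0,0,0,0],
    [0,0,0,0],
  ],
)

```text
time_s: 12.38
tool_pos: [0.4823, 0.1154, 0.1949]
orientation: [-3.13, 0.0, 1.294]
contact_force: [-0.7, 1.0, 0.2]
width: -0.0002
gripper_force: 0.0
```

```bash
python3 go.py .506 .203 .2; python3 - <<'E'
from h import *
t,td,ti=grab("top"); p,d,i=grab("wrist")
cv2.imwrite("pics/end.png",np.hstack([cv2.resize(p,(448,336)),cv2.resize(t[120:280,95:475],(352,336*1),interpolation=2)]))
for n,(u0,u1,v0,v1) in dict(station=(200,262,200,270),).items():
    v,u=np.mgrid[v0:v1,u0:u1]; Q=bydepth(ti,np.c_[u.ravel(),v.ravel()],td); m=abs(Q[:,2]-.051)<.006; print(cv2.minAreaRect(Q[m,:2].astype(np.float32)*1000))
v,u=np.mgrid[195:275,320:384]; Q=bydepth(ti,np.c_[u.ravel(),v.ravel()],td)
h=Q[(Q[:,2]>.115)&(Q[:,2]<.16)]; print("lever",h.mean(0))
u,v=np.meshgrid([270,274,278],[0]);
E
```

```text
[0.4823 0.1154 0.1949] [-3.13   0.     1.294] F [-0.7  1.   0.2] t 12.38 w -0.0002 shift [90.7 -1.2 -5.1]
((493.30108642578125, 249.14776611328125), (13.128998756408691, 7.854040622711182), 1.2209208011627197)
lever [ 0.59324401 -0.22310072  0.12671785]
```

View pics/end.png

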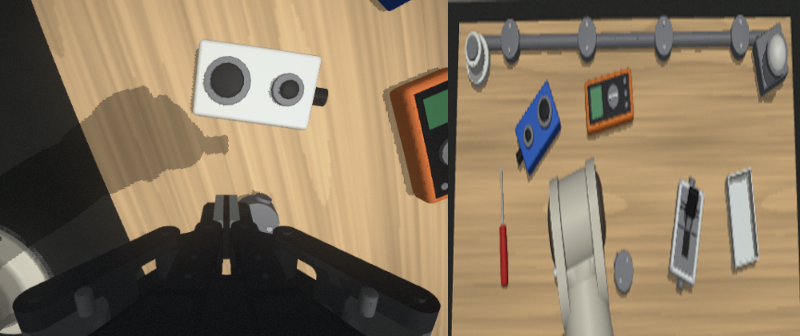

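The button bottomed at 0.066 m, with the force rising to 11 N and no more travel, and has been released. In the wrist view the station stands undisturbed, with its large button at (227,80). The lever is still at the second stop, at (690,200) in the right panel, and the robot is clear of everything.

```bash
python3 -c "
from h import *
print(ctrl.finish_job())"
```

```text
the job is handed in; nothing more can be done
None
```

The lever is at its second stop, and after that the larger button was pressed fully in and released; I handed the job in at about 12.5 s, with the verdict not shown.

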